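Raise the red batch post in the crayon works

ROBOT

A 6-joint arm with a two-finger parallel gripper is mounted at the origin on the work surface. World frame = base frame: x ahead of the robot, y to its left, z up, the work surface at z = 0. Lengths are in mm, angles in degrees, forces in N, time in s.
With the tool pointing down it reaches from about 350 to 850 mm from the base axis. Payload 8.1 kg.
Tool frame: the origin (TCP) lies midway between the tips of the shut fingers; the grasp point (between the pads) lies 19 mm behind it (r.grip_depth is the distance from the TCP to the grasp point, in mm); z points along the fingers, y is the direction in which the jaws open and shut (so a half turn about z gives the same grasp; the last joint's range is limited). The gripper opens to 85 mm and grips with 20 to 120 N. Pads are 22 mm wide; open, the fingers measure 114 mm over their backs; the gripper's body (76 mm by 85 mm) begins 54 mm behind the grasp point. The pads swing forward as they close: fully open they stand 13 mm farther back than shut.
Start: joints at [-81.096, 7.471, 85.268, -0, 87.261, -4.893], TCP at [143.108, -582.688, 231.292] pointing down, gripper open.
Joint ranges: [-169.43, 169.43], [-51.17, 129.36], [1.28, 143.12], [-76.62, 256.62], [0, 156.53], [-152.29, 152.29]. Speed limits (degrees/s): [136.94, 136.94, 159.86, 180, 180, 180].

INTERFACE

Orientations are given as [roll, pitch, yaw] about the fixed x, y, z axes, in that order (R = Rz(yaw) Ry(pitch) Rx(roll)).
In Python, from bench import r, imaging gives the robot as it stands.
- The arm moves only by the shell command python3 -m creep 'ROWS' [FORCE]. ROWS is text: rows parted by semicolons, each of 7 numbers parted by spaces: the shift along the tool's x, y, z in cm, then the turn, a rotation vector about the tool's x, y, z in degrees, then the finger opening in cm, from 0 to 8.54. In form: dx dy dz ax ay az gripper; .... A call has 1 to 20 rows; each row is the pose to reach, as a shift and turn from the pose measured when the call began, along the tool's axes at that moment; what a row does not reach only later rows make up. A row lasts 1/10 s, in which the tool goes at most 50 mm and 8.59 degrees, less where a joint would pass 70% of its speed; a pose out of reach is approached as far as the arm can. A call with a gripper value outside its range is refused whole. The fingers move at their own pace and stop on an object; FORCE is the grip in N (left out, the last holds). Time passes only in rows, so rows that repeat a pose let the fingers close. It gives the time, the measured TCP pose, the force and the opening at its end, in the units of the state.
- r.sense(): the state, without advancing time (a new reading comes with each control period).
- imaging.snapshot(name): name is "side" or "top"; returns the picture (420x560x3 uint8, red, green, blue); there is no depth.
- imaging.camera_info(name): a dict with "camera_matrix" (3x3 intrinsics, pixels), "R" (3x3) and "t" (3): a world point X has camera coordinates R X + t. Camera axes: x right, y down, z forward; pixel columns grow to the right and rows downward; lengths in mm; the calibration is good to about 2 mm. A picture is of the moment at which its call begins. camera_info takes no time and is no camera call.
- r.hand_in(): hands the job in, once; it reports no verdict.
The state is a dict: "time": time; "joint_pos": joint angles; "qd": joint speeds; "joint_efforts": joint torques, N m; "tool_pos": TCP position; "tcp_rot": TCP orientation; "ft_force": force on the tool from outside, world axes, zero at the start; "wrist_torque": the same for the moment, N m; "finger_gap": finger opening in mm.
Only numpy, scipy, OpenCV 4.12 (cv2) and the standard library are available. Lean on these libraries where they do the work, as an engineer would, in place of code of your own. Each camera call takes 0.05 s, during which the arm holds its last target.

TASK

The dark-red crayons are ready to be collected, so raise their signal: take the fallen post with the dark-red ball by its ball and tip it up until it stands upright on its square foot, the whole foot within its white square. Let the foot pivot on the table where it lies, never lifting it clear, then let go, leaving the blue-ball and yellow-ball posts lying as they are.

Things in the scene. Friction and masses are not known exactly. Their poses are not given: they have to be found in the camera images.
- post_red: fallen post, 0.4-0.63 kg: heavy flat steel foot 60 x 60 x 14 mm, stem 10 mm thick, dark-red hard ball 40 mm in diameter on its end. Origin: centre of the foot's flat underside; z runs along the stem, ball centre at z = 140 mm. It lies, stem nearly level, ball roughly towards the robot, on the ball and the foot's +x side (origin 31 mm, ball centre 20 mm above the table); it tips up about that side
- square_red: flat white painted square, 100 x 100 mm, nothing to feel, on the table under the red post's foot; origin at its centre, x and y along its sides. Raised about the foot's lower side, the post ends with its foot's centre some 30 mm farther from where the ball lay, near the square's middle. Held lightly, the ball turns between the fingers as the post tips; a hard grip resists this
- post_blue: a post of the same make with a blue ball, lying on its own white square; to be left lying. Origin and axes as for the red post
- post_yellow: a post of the same make with a yellow ball, lying on its own white square; to be left lying. Origin and axes as for the red post
There are look-alikes about, which are no part of the job. Leave any green look-alike of the post_red alone. What is shaped like the post_yellow but green is not meant.

How it is judged (in metres and radians):
At the end, for the whole second after the job is handed in: The red post stands at rest on its foot, ball up, within 10 degrees of vertical, the foot's centre within 30 mm of the middle of its white square; the blue and yellow posts still lie within 25 mm of where they were (angle between post_red's own z axis and vertical below 0.17 rad and height (world z) of post_red below 0.01 m and horizontal distance between post_red and square_red below 0.03 m and linear speed of post_red below 0.03 m/s and distance of each of post_blue, post_yellow from where it was at the start of the episode below 0.025 m and angle between each of post_blue, post_yellow's own z axis and vertical above 1.2 rad); the robot touches nothing.
It fails at once if the red post's foot is lifted clear of the table (its centre more than 55 mm up; it starts at 31 mm) (height (world z) of post_red above 0.055 m).
It fails at once if the blue or yellow post is moved by more than 25 mm (distance of any of post_blue, post_yellow from where it was at the start of the episode above 0.025 m).
It also fails if it takes over 34 s, if anything falls off the work surface, if the arm or the gripper's body presses on something with over 40 N, if the wrist force passes 120 N, or if a joint passes its speed limit or range.

## Working session

There is one attempt and no reset: what is moved stays moved. The work goes in short steps, Python scripts to look and compute and a shell command to move; the robot and the scene stay as the last step left them, time stands still between calls to the robot, and variables do not carry over. Pictures are saved under pics/ and viewed, and the job is handed in when it is done.

```bash
ls; mkdir -p pics; python3 - <<'E'
from bench import r, imaging
import cv2
for n in("top","side"):
    im=imaging.snapshot(n); cv2.imwrite(f"pics/{n}0.png",im[:,:,::-1])
    c=imaging.camera_info(n); print(c)
print(r.sense())
E
```

```text
pics
{'camera_matrix': array([[414.70107603,   0.        , 280.77726348],
       [  0.        , 414.70107603, 211.50476752],
       [  0.        ,   0.        ,   1.        ]]), 'R': array([[-0.00907408, -0.99990704,  0.01017718],
       [-0.9858746 ,  0.00724364, -0.16732843],
       [ 0.16723915, -0.01155178, -0.98584868]]), 't': array([ 18.29203264, 565.06643732, 851.24487392])}
{'camera_matrix': array([[439.64783788,   0.        , 275.8682582 ],
       [  0.        , 439.64783788, 211.24589128],
       [  0.        ,   0.        ,   1.        ]]), 'R': array([[ 0.98636079, -0.16422623, -0.0110517 ],
       [-0.13147039, -0.74566682, -0.65322012],
       [ 0.09903499,  0.64576369, -0.7570874 ]]), 't': array([-538.54296209,   90.30990008,  925.75543431])}
{'time': 0.1, 'joint_pos': array([-8.10962168e+01,  7.51218376e+00,  8.53233584e+01,  3.56759603e-04,
        8.72612673e+01, -4.89177752e+00]), 'qd': array([-0.00331733, -0.00040897, -0.16433176, -0.06542057,  0.00204253,
        0.05086575]), 'joint_efforts': array([-6.32218471e-04, -5.70952177e+01, -5.01943266e+01, -2.81684770e-04,
        8.16528162e-03,  1.35608644e-05]), 'tool_pos': array([ 143.03487428, -582.19107505,  230.33164929]), 'tcp_rot': array([-1.79903573e+02, -8.61035176e-03,  1.37955361e+01]), 'ft_force': array([-0.1008587 , -0.26922604, -0.21926272]), 'wrist_torque': array([-0.01115255, -0.0373467 ,  0.03095362]), 'finger_gap': 85.12675301500799}
```

View pics/top0.png

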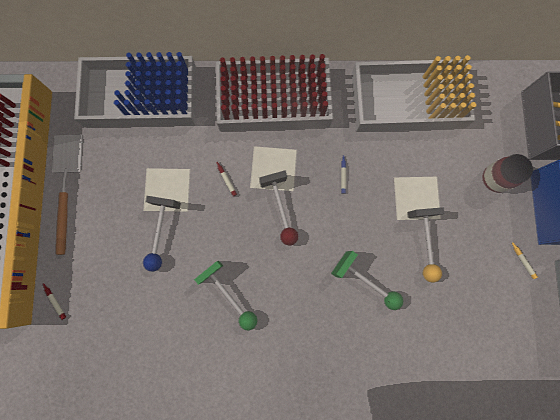

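View pics/side0.png

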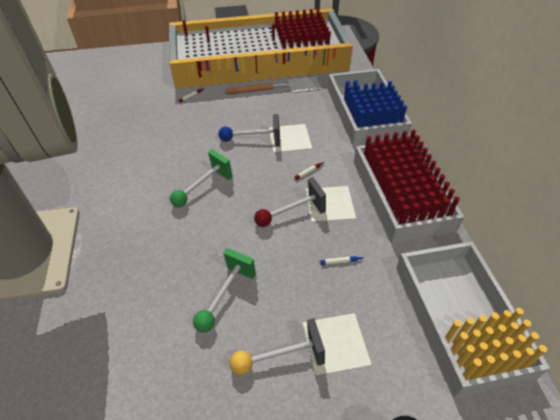

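The one dark-red ball on a post is at top (289,236) / side (263,218). Its grey foot is at top (272,180), on the square at (273,168). The other posts are blue (152,262), yellow (433,273) and two green look-alikes (248,320) and (394,300). Red is the one meant. I'll measure it and crop to confirm.

```bash
cat > h.py <<'E'
import numpy as np, cv2
from bench import r, imaging
def ray(n,uv):
    c=imaging.camera_info(n);d=np.linalg.inv(c["camera_matrix"])@np.array([uv[0],uv[1],1.]);R=c["R"];return -R.T@c["t"],R.T@d
def onz(n,uv,z):
    o,d=ray(n,uv);return o+d*(z-o[2])/d[2]
def two(a,b):
    (o1,d1),(o2,d2)=ray("top",a),ray("side",b)
    s=np.linalg.lstsq(np.c_[d1,-d2],o2-o1,rcond=None)[0];p,q=o1+d1*s[0],o2+d2*s[1];return (p+q)/2,np.linalg.norm(p-q)
def redball(im,win):
    x0,y0,x1,y1=win;h=cv2.cvtColor(im,cv2.COLOR_RGB2HSV)
    m=(((h[...,0]<8)|(h[...,0]>172))&(h[...,1]>140)&(h[...,2]>40)).astype(np.uint8);k=np.zeros_like(m);k[y0:y1,x0:x1]=m[y0:y1,x0:x1]
    c=max(cv2.findContours(k,0,2)[0],key=cv2.contourArea);return cv2.minEnclosingCircle(c)
E
python3 - <<'E'
from h import *
t=cv2.imread("pics/top0.png")[:,:,::-1].copy();s=cv2.imread("pics/side0.png")[:,:,::-1].copy()
bt=redball(t,(265,215,315,260));bs=redball(s,(245,200,285,235));print(bt,bs)
print(onz("top",bt[0],20),onz("side",bs[0],20),two(bt[0],bs[0]))
# square
h=cv2.cvtColor(t,cv2.COLOR_RGB2HSV)
for win in [(240,140,310,200)]:
    m=((h[...,2]>185)&(h[...,1]<60)).astype(np.uint8);k=np.zeros_like(m);k[win[1]:win[3],win[0]:win[2]]=m[win[1]:win[3],win[0]:win[2]]
    c=max(cv2.findContours(k,0,2)[0],key=cv2.contourArea);ap=cv2.approxPolyDP(cv2.convexHull(c),3,True)[:,0]
    for p in ap: print(p,onz("top",p,0).round(1))
cv2.imwrite("pics/c0.png",np.hstack([cv2.resize(t[140:260,235:325],(450,600),interpolation=2),cv2.resize(s[170:240,245:360][:, :],(345,210),interpolation=2).repeat(1,0) if 0 else cv2.resize(s[170:250,300-60:360],(350,600//1),interpolation=2)])[:,:,::-1])
E
```

```text
((288.5, 236.25), 3.7166171073913574) ((262.5, 217.5), 7.905794143676758)
[514.20874423  -3.25790736  20.        ] [515.74432172  -5.61687648  20.        ] (array([515.25624404,  -3.32735035,  17.16012676]), np.float64(1.4692908059635619))
[255 147] [727.   72.1   0. ]
[295 150] [719.2 -21.6   0. ]
[293 175] [658.9 -16.    0. ]
[259 176] [657.   62.8   0. ]
[253 171] [669.1  76.7   0. ]
```

View pics/c0.png

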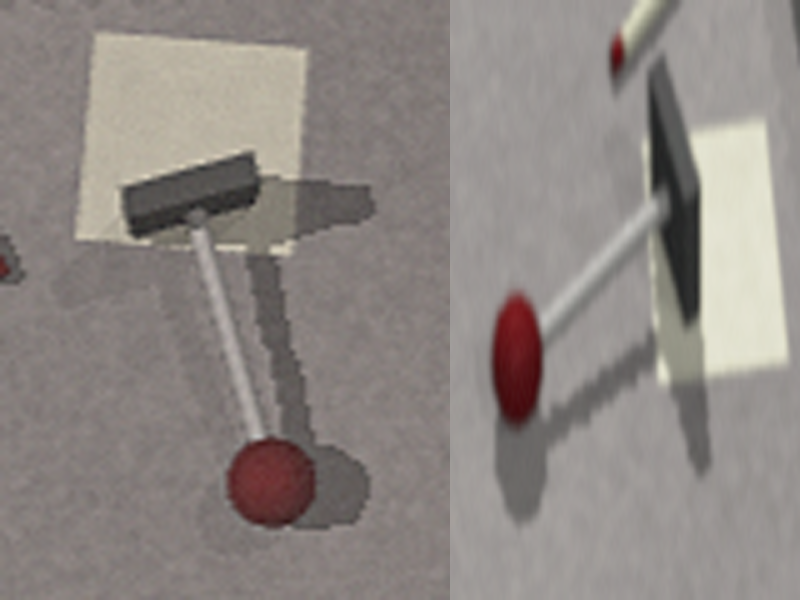

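The crop confirms it: dark-red ball at (289,236) and grey foot at about (274,180) over the white square. Next I'll get the stem direction and the square's centre.

```bash
python3 - <<'E'
from h import *
P=lambda x,y:(235+x/5-.4,140+y/5-.4)
sq=[onz("top",P(*p),0)for p in[(95,33),(307,48),(298,253),(76,240)]];print(np.round(sq,1),np.mean(sq,0))
print([np.linalg.norm(sq[i]-sq[i-1]).round(1) for i in range(4)])
ft=[onz("top",P(*p),61)for p in[(123,187),(253,153),(260,180),(131,210)]];print(np.round(ft,1));print([np.linalg.norm(ft[i]-ft[i-1]).round(1) for i in range(4)])
b=onz("top",P(271,481),20);under=(ft[0]+ft[1])/2
j=onz("top",P(198,216),30)
for q in(under,j): d=(q-b)[:2];print(b,q,np.hypot(*d),np.degrees(np.arctan2(d[1],d[0])))
e=ft[0]-ft[1];print("edge normal ang",np.degrees(np.arctan2(e[1],e[0]))-90)
E
```

```text
[[729.   75.4   0. ]
 [721.1 -23.9   0. ]
 [622.8 -18.3   0. ]
 [629.7  84.    0. ]] [675.65742914  29.28462446   0.        ]
[np.float64(99.7), np.float64(99.7), np.float64(98.5), np.float64(102.5)]
[[6.390e+02 5.980e+01 6.100e+01]
 [6.538e+02 3.400e+00 6.100e+01]
 [6.417e+02 5.000e-01 6.100e+01]
 [6.287e+02 5.640e+01 6.100e+01]]
[np.float64(10.8), np.float64(58.3), np.float64(12.4), np.float64(57.4)]
[515.20335582  -3.93413997  20.        ] [646.38833189  31.59212579  61.        ] 135.91031419636985 15.15284789100085
[515.20335582  -3.93413997  20.        ] [633.3771196   27.55943583  30.        ] 122.2983391639553 14.92262270110829
edge normal ang 14.720648522553589
```

```bash
python3 -m creep '49.9 -47.3 0 0 0 -1.2 8.5;49.9 -47.3 0 0 0 -1.2 8.5;49.9 -47.3 0 0 0 -1.2 8.5;49.9 -47.3 0 0 0 -1.2 8.5;49.9 -47.3 0 0 0 -1.2 8.5;49.9 -47.3 0 0 0 -1.2 8.5;49.9 -47.3 0 0 0 -1.2 8.5;49.9 -47.3 0 0 0 -1.2 8.5;49.9 -47.3 0 0 0 -1.2 8.5;49.9 -47.3 0 0 0 -1.2 8.5;49.9 -47.3 0 0 0 -1.2 8.5;49.9 -47.3 0 0 0 -1.2 8.5;49.9 -47.3 0 0 0 -1.2 8.5;49.9 -47.3 0 0 0 -1.2 8.5;49.9 -47.3 0 0 0 -1.2 8.5;49.9 -47.3 0 0 0 -1.2 8.5;49.9 -47.3 0 0 0 -1.2 8.5;49.9 -47.3 0 0 0 -1.2 8.5'
```

```text
time: 1.9
tool_pos: [514.4, -4.9, 231.1]
tcp_rot: [-179.9, 0.0, 14.9]
ft_force: [0.6, -0.5, -0.2]
finger_gap: 84.6
```

```bash
python3 -m creep '0.1 -0.1 4 0 0 0 7;0.1 -0.1 8 0 0 0 7;0.1 -0.1 12 0 0 0 7;0.1 -0.1 16 0 0 0 7;0.1 -0.1 18 0 0 0 7;0.1 -0.1 20 0 0 0 7;0.1 -0.1 21.5 0 0 0 7;0.1 -0.1 22.5 0 0 0 7;0.1 -0.1 22.8 0 0 0 7;0.1 -0.1 22.8 0 0 0 7' 20; python3 - <<'E'
from h import *
a=imaging.snapshot("top");b=imaging.snapshot("side")
cv2.imwrite("pics/g1.png",np.hstack([cv2.resize(a[150:270,240:340],(375,450)),cv2.resize(b[140:260,190:300],(412,450))])[:,:,::-1])
E
```

```text
time: 2.9
tool_pos: [515.2, -3.6, 3.3]
tcp_rot: [-179.9, -0.0, 14.9]
ft_force: [-0.1, 0.7, 0.1]
finger_gap: 69.8
```

View pics/g1.png

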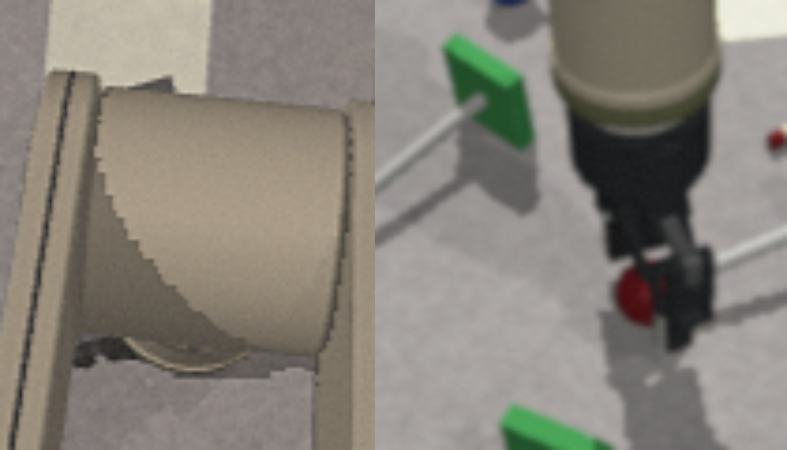

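The side view (right half) shows the red ball between the fingers at crop (645,290), with the stem going on to the foot. The top view is blocked by the arm. Now I'll close lightly.

```bash
python3 -m creep '0 0 0 0 0 0 3.6;0 0 0 0 0 0 3.6;0 0 0 0 0 0 3.6;0 0 0 0 0 0 3.6;0 0 0 0 0 0 3.6;0 0 0 0 0 0 3.6;0 0 0 0 0 0 3.6;0 0 0 0 0 0 3.6' 20
```

```text
time: 3.8
tool_pos: [516.7, -3.5, 5.1]
tcp_rot: [-180.0, -0.2, 14.9]
ft_force: [-1.0, -0.2, 5.9]
finger_gap: 38.4
```

```bash
python3 - <<'E'
from h import *
print(r.sense()["finger_gap"],r.sense()["ft_force"],r.sense()["tool_pos"])
b=imaging.snapshot("side")
cv2.imwrite("pics/g2.png",cv2.resize(b[165:245,225:335],(770,560),interpolation=2)[:,:,::-1])
E
```

```text
38.39827157074804 [-0.98949696 -0.16950869  5.93841918] [516.67823567  -3.46402515   5.05859621]
```

View pics/g2.png

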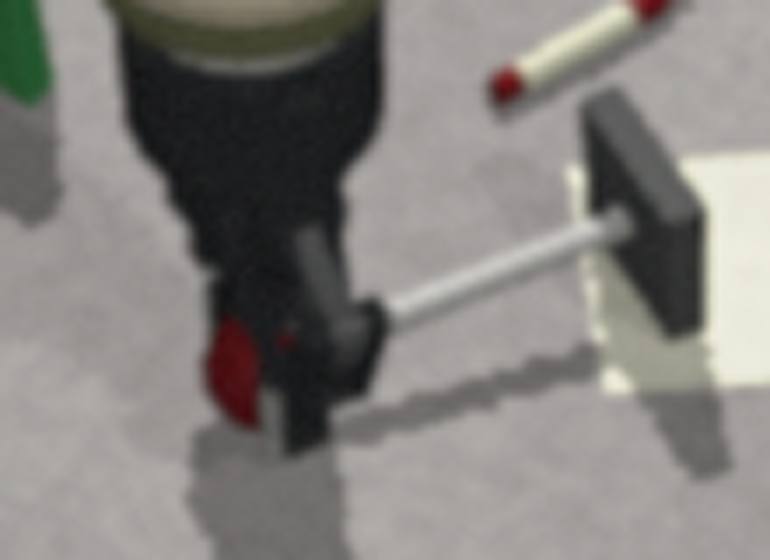

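```bash
python3 -m creep '0 0 -0.4 0 0 0 3.6;0 0 -0.8 0 0 0 3.6;0 0 -1.2 0 0 0 3.6;0 0 -1.2 0 0 0 3.6' 20;  python3 - <<'E'
from h import *
b=imaging.snapshot("side")
cv2.imwrite("pics/g3.png",cv2.resize(b[165:245,225:335],(770,560),interpolation=2)[:,:,::-1])
E
```

```text
time: 4.25
tool_pos: [516.7, -3.5, 17.6]
tcp_rot: [-180.0, -0.2, 14.9]
ft_force: [0.3, 0.7, -1.5]
finger_gap: 39.0
```

View pics/g3.png

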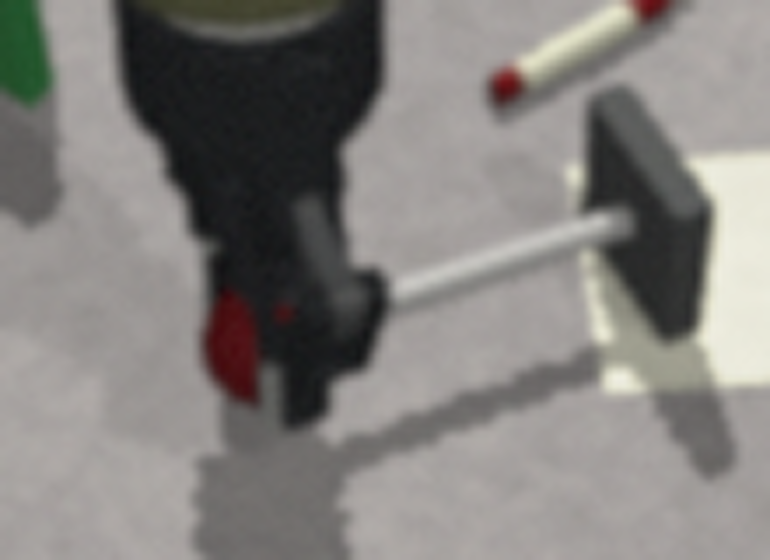

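The ball follows the fingers and the foot stays down. With no correction the foot would end about 12 mm off the square's middle and turned about 19° to it, with its corner near the square's edge. So I'll first swivel the post about 9° where the foot lies.

```bash
python3 -m creep '0 -0.4 0 0 0 1.8 3.6;0 -0.8 0 0 0 3.6 3.6;0 -1.2 0 0 0 5.4 3.6;-0.05 -1.6 0 0 0 7.2 3.6;-0.1 -2 0 0 0 9 3.6;-0.2 -2 0 0 0 9 3.6;-0.2 -2 0 0 0 9 3.6' 20;  python3 - <<'E'
from h import *
b=imaging.snapshot("side");a=imaging.snapshot("top")
cv2.imwrite("pics/g4.png",np.hstack([cv2.resize(b[165:245,255:335],(400,400),interpolation=2),cv2.resize(a[140:220,235:315],(400,400),interpolation=2)])[:,:,::-1])
E
```

```text
time: 5.0
tool_pos: [509.1, 15.3, 17.0]
tcp_rot: [-179.9, -0.1, 6.0]
ft_force: [-0.3, 0.5, -0.9]
finger_gap: 38.7
```

View pics/g4.png

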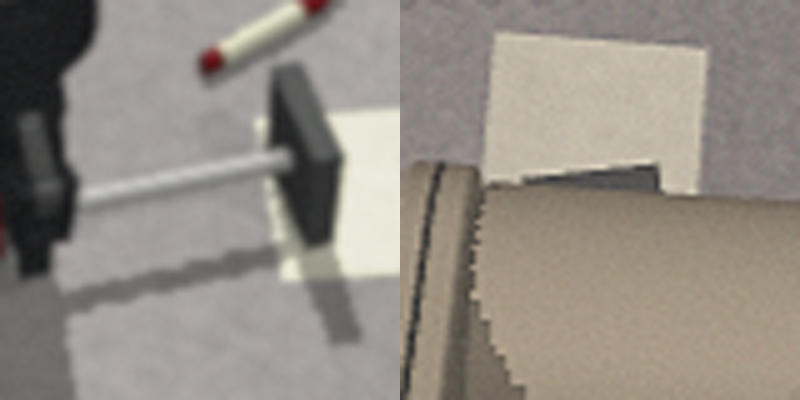

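The post has swivelled. In the top view the foot's rear upper edge runs from crop (525,180) to (658,163). I'll compute where the foot will end up.

```bash
python3 - <<'E'
from h import *
P=lambda x,y:(235+(x-400)/5-.4,140+y/5-.4)
q=[onz("top",P(*p),60) for p in[(525,180),(658,163)]];print(q)
e=q[0]-q[1];h=np.arctan2(e[1],e[0])-np.pi/2;print(np.degrees(h))
u=np.array([np.cos(h),np.sin(h)]);v=np.array([-u[1],u[0]])
print("edge mid",q[1][:2]+30*v,"final", q[1][:2]+30*v+30*u, "from ball", np.array([509,15.3])+170*u)
E
```

```text
[array([642.34871709,  58.97981037,  60.        ]), array([649.57967062,   1.23046521,  60.        ])]
7.137017407216186
edge mid [645.85239345  30.99802145] final [675.6199497   34.72529862] from ball [677.68281873  36.42123731]
```

```bash
python3 -m creep '0.31 0 -1.06 0 0 0 3.6;0.73 0 -2.23 0 0 0 3.6;1.25 0 -3.37 0 0 0 3.6;1.87 0 -4.46 0 0 0 3.6;2.58 -0.03 -5.49 0 0 0 3.6;3.38 -0.03 -6.45 0 0 0 3.6;4.25 -0.05 -7.34 0 0 0 3.6;5.2 -0.05 -8.15 0 0 0 3.6;5.2 -0.05 -8.15 0 0 0 3.6' 20;  python3 - <<'E'
from h import *
b=imaging.snapshot("side")
cv2.imwrite("pics/g5.png",cv2.resize(b[125:245,225:375],(750,600),interpolation=2)[:,:,::-1])
E
```

```text
time: 6.0
tool_pos: [563.0, 21.1, 100.6]
tcp_rot: [-180.0, -0.3, 6.0]
ft_force: [-1.9, -0.3, 1.5]
finger_gap: 38.5
```

View pics/g5.png

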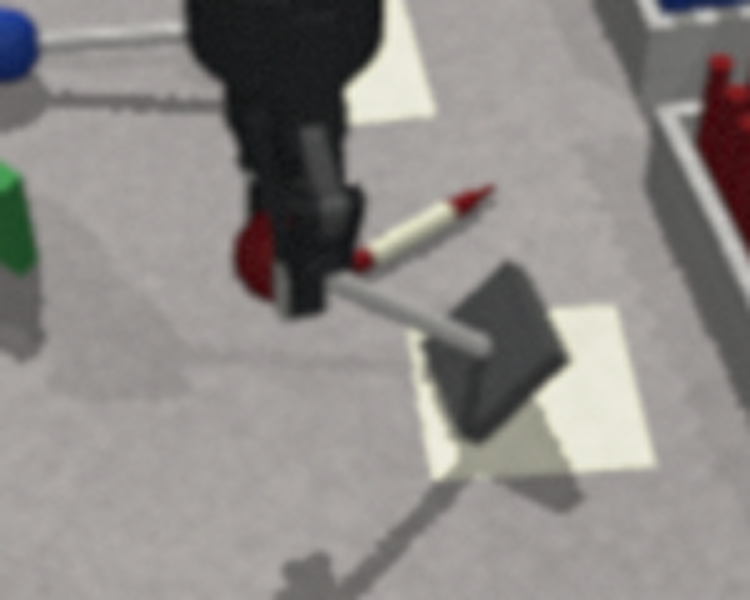

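```bash
python3 -m creep '0.83 0 -0.5 0 0 0 3.6;1.9 0 -1.1 0 0 0 3.6;3.0 -0.03 -1.7 0 0 0 3.6;4.2 -0.04 -2.1 0 0 0 3.6;5.4 -0.05 -2.4 0 0 0 3.6;6.6 -0.06 -2.6 0 0 0 3.6;7.9 -0.08 -2.7 0 0 0 3.6;9.1 -0.1 -2.75 0 0 0 3.6;9.1 -0.1 -2.75 0 0 0 3.6' 20;  python3 - <<'E'
from h import *
b=imaging.snapshot("side")
cv2.imwrite("pics/g6.png",cv2.resize(b[125:245,225:375],(750,600),interpolation=2)[:,:,::-1])
E
```

```text
time: 6.95
tool_pos: [652.6, 31.4, 127.1]
tcp_rot: [-180.0, -0.2, 6.0]
ft_force: [0.5, -0.7, 2.9]
finger_gap: 38.7
```

View pics/g6.png

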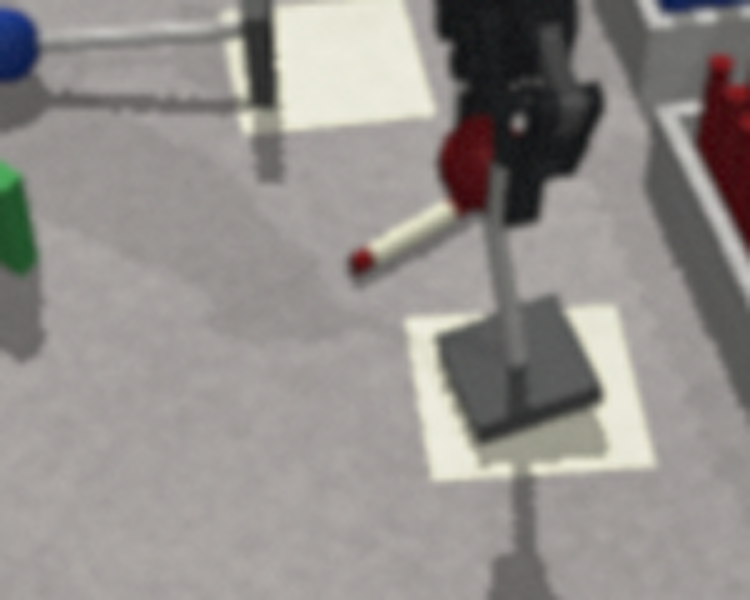

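The post leans about 10°, with its foot inside the square and still on its pivot edge. Last bit now.

```bash
python3 -m creep '0.5 0 0 0 0 0 3.6;1 0 0 0 0 0 3.6;1.5 0 0.05 0 0 0 3.6;2 -0.02 0.1 0 0 0 3.6;2.4 -0.03 0.15 0 0 0 3.6;2.4 -0.03 0.15 0 0 0 3.6;2.4 -0.03 0.15 0 0 0 3.6' 20;  python3 - <<'E'
from h import *
b=imaging.snapshot("side")
cv2.imwrite("pics/g7.png",cv2.resize(b[125:245,225:375],(750,600),interpolation=2)[:,:,::-1])
E
```

```text
time: 7.7
tool_pos: [675.6, 34.2, 125.2]
tcp_rot: [-180.0, -0.1, 6.0]
ft_force: [-0.2, -0.5, -3.8]
finger_gap: 38.6
```

View pics/g7.png

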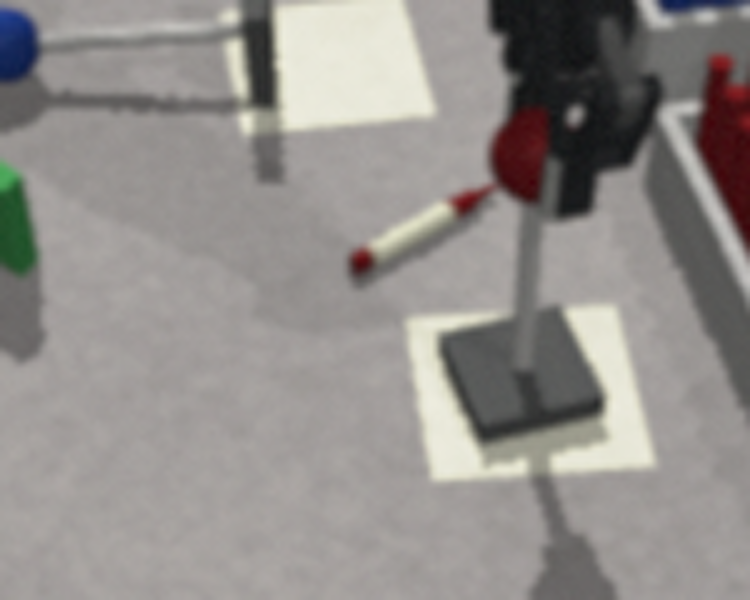

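```bash
python3 - <<'E'
from h import *
c=imaging.camera_info("side")
def pr(p):
    q=c["camera_matrix"]@(c["R"]@np.array(p)+c["t"]);q=q[:2]/q[2];return ((q-[225,125])*5+2).round(0)
h=np.radians(6.5);u=np.array([np.cos(h),np.sin(h)]);v=np.array([-u[1],u[0]])
o=np.array([675.6,34.7])
for z in(0,14):print(z,[pr([*(o+30*a*u+30*b*v),z]) for a,b in[(-1,-1),(1,-1),(1,1),(-1,1)]])
print(pr([*o,14]),pr([*o,140]))
E
```

```text
0 [array([482., 442.]), array([606., 413.]), array([558., 322.]), array([438., 348.])]
14 [array([484., 421.]), array([609., 393.]), array([561., 301.]), array([440., 328.])]
[523. 360.] [548. 153.]
```

The foot's corners match the prediction for foot centre (675.6, 34.7) within a few pixels. The ball centre, about (543,155), is about 2° short of vertical at (548,153). I'll ease it on and then open.

```bash
python3 -m creep '0.2 0 0.1 0 0 0 3.6;0.3 0 0.2 0 0 0 3.6;0.3 0 0.2 0 0 0 3.6;0.3 0 0.2 0 0 0 3.6' 20; python3 -m creep '0 0 0 0 0 0 4.1;0 0 0 0 0 0 4.4;0 0 0 0 0 0 5;0 0 0 0 0 0 6;0 0 0 0 0 0 8.5;0 0 0 0 0 0 8.5;0 0 0 0 0 0 8.5;0 0 0 0 0 0 8.5' 20; python3 - <<'E'
from h import *
b=imaging.snapshot("side")
cv2.imwrite("pics/g8.png",cv2.resize(b[125:245,225:375],(750,600),interpolation=2)[:,:,::-1])
E
```

```text
time: 8.15
tool_pos: [679.3, 34.4, 124.3]
tcp_rot: [-180.0, -0.2, 6.0]
ft_force: [1.3, -1.5, 4.6]
finger_gap: 38.6
time: 8.95
tool_pos: [679.3, 34.4, 124.3]
tcp_rot: [-180.0, -0.2, 6.0]
ft_force: [0.9, 0.3, -0.3]
finger_gap: 85.1
```

View pics/g8.png

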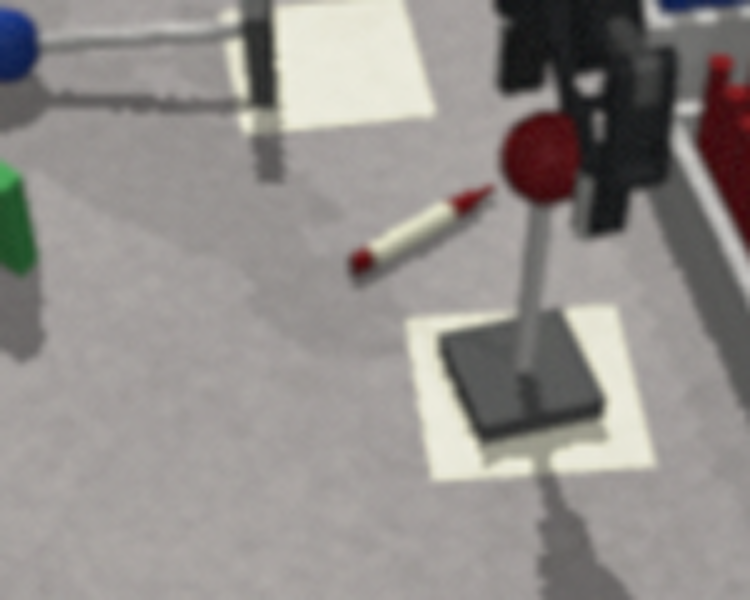

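The post stands free with its ball at crop (547,157), matching the vertical prediction, and the fingers are open around it. Next I'll retreat straight up, then back clear for the final check.

```bash
python3 -m creep '0 0 -2 0 0 0 8.5;0 0 -4 0 0 0 8.5;0 0 -7 0 0 0 8.5;0 0 -11 0 0 0 8.5;0 0 -15 0 0 0 8.5;-5 0 -17 0 0 0 8.5;-10 0 -17 0 0 0 8.5;-15 0 -17 0 0 0 8.5;-20 4 -17 0 0 0 8.5;-22 9 -17 0 0 0 8.5;-22 14 -17 0 0 0 8.5;-22 19 -17 0 0 0 8.5;-22 24 -17 0 0 0 8.5;-22 29 -17 0 0 0 8.5;-22 30 -17 0 0 0 8.5;-22 30 -17 0 0 0 8.5' 20; python3 - <<'E'
from h import *
b=imaging.snapshot("side");a=imaging.snapshot("top")
cv2.imwrite("pics/f_side.png",b[:,:,::-1]);cv2.imwrite("pics/f_top.png",a[:,:,::-1])
cv2.imwrite("pics/f.png",np.hstack([cv2.resize(a[130:230,240:310],(350,500),interpolation=2),cv2.resize(b[125:245,265:373],(450,500),interpolation=2)])[:,:,::-1])
# compare blue/yellow balls before/after in both views
for n,im in(("top",a),("side",b)):
    o=cv2.imread(f"pics/{n}0.png")[:,:,::-1].copy()
    for nm,lo,hi,w in(("blue",(105,120,40),(130,255,255),{"top":(130,245,175,280),"side":(210,120,240,150)}),("yellow",(12,120,100),(30,255,255),{"top":(415,255,450,290),"side":(220,340,260,385)})):
        x0,y0,x1,y1=w[n];res=[]
        for k in(o,im):
            m=cv2.inRange(cv2.cvtColor(k[y0:y1,x0:x1].copy(),cv2.COLOR_RGB2HSV),lo,hi);M=cv2.moments(m,True);res.append((round(M["m10"]/max(M["m00"],1)+x0,1),round(M["m01"]/max(M["m00"],1)+y0,1)))
        print(n,nm,res)
E
```

```text
time: 10.6
tool_pos: [490.3, -290.5, 292.7]
tcp_rot: [-180.0, -0.2, 5.7]
ft_force: [0.3, 0.6, 0.4]
finger_gap: 84.8
top blue [(151.8, 261.8), (151.6, 261.8)]
top yellow [(431.9, 272.9), (432.0, 272.8)]
side blue [(225.2, 133.5), (210.0, 120.0)]
side yellow [(240.5, 362.4), (240.5, 362.4)]
```

View pics/f.png

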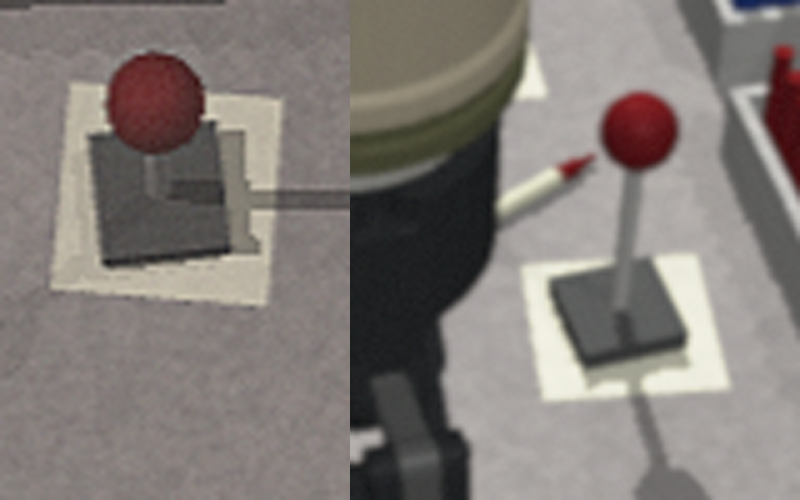

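View pics/f_top.png

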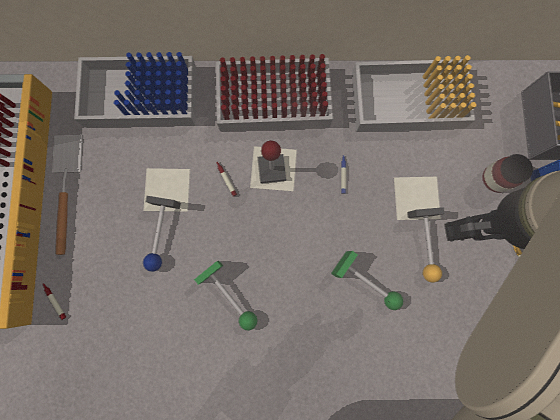

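The red post stands upright with its ball at top (271,150). Its foot, at about (273,168), is wholly inside the white square, and the other posts lie as before. One quick number check, then I'll hand in.

```bash
python3 - <<'E'
from h import *
P=lambda x,y:(240+x/5-.4,130+y/5-.4)
n=[onz("top",P(*p),14) for p in[(104,263),(230,248),(216,122),(90,137)]]
print("foot",np.mean(n,0).round(1),"square 675.7 29.3");print("ball",onz("top",P(156,104),140).round(1))
r.hand_in()
E
```

```text
foot [672.   33.3  14. ] square 675.7 29.3
ball [673.   33.5 140. ]
the job is handed in; nothing more can be done
```

The red post now stands upright on its foot, wholly inside its white square. I handed the job in at about 10.7 s of the 34 s allowed.

**What I did:** I took the dark-red ball at 20 N. Left as it lay, the foot would have ended close to the square's edge, so I first swivelled the post about 9° with the foot staying on the table. The foot also shifted a few mm in this. I then tipped the post up about its lower side, let go, and moved the arm well clear.

**Last checks:**
- **Foot:** its centre is at (672, 33) mm and the square's middle is at (676, 29) mm, so about 5 mm off.
- **Upright:** the ball sits within about 1 mm of directly above the foot's centre.
- **Blue and yellow posts:** in the top view both balls are within 0.2 pixels of where they started. The yellow one also hasn't moved in the side view.

**Not fully settled:**
- The side view couldn't confirm the blue post, because the arm was in the way.
- The finger opening read about 38.5 mm on the 40 mm ball. The grip held throughout.
- Just before the last easing, the force reading suggested I was carrying some of the post's weight, about 4 N. In the picture, the foot's corners were within a few pixels of resting on the table.

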